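# Level the rice-cooker stand and keep the level pressed down

### The job

The low white stand for the rice cooker sits low at the end with the screw-in levelling foot: take the spirit level from the counter, lay it on the middle of the stand's top, lengthwise along the line from the two fixed legs to that foot, and let go of it. Then turn the foot by its knob until the bubble rests between the two lines on the vial. Last, press the level firmly down on the stand with the fingertips and finish while still pressing, bubble between the lines, so that I can tighten the lock nut; leave the other things on the counter where they are.

Things in the scene. Friction and masses are not known exactly. Their poses are not given: they have to be found in the camera images.
- level: Aluminium spirit level with black end caps, 160 long (x) x 24 wide (y) x 36 high (z), 0.24 kg, standing on its long base on the counter at first. Origin at the centre of its underside. The vial lies along x in the middle 56 mm of the top edge, seen from above; the top is firm to press on, also at both sides of the vial. A hanging hole marks the +x end.
- bubble (a joint): Where the bubble (14 long) stands along the vial, in m from its middle, growing to the level's +x end; stops at +-0.016. It drifts to the higher end, 0.7 mm per milliradian of slope along the level, and settles in one to two seconds. The two black lines round the vial are 18 mm apart: the bubble lies between them within +-0.002.
- shelf_top (a point): Centre of the upper face of the stand's flat white steel plate, 240 long (x) x 180 wide (y), about 70 above the counter. x points along the stand from the two fixed legs to the levelling foot, z square to the plate. The fixed legs stand 105 mm from here at the other end. The stand does not slide. At first the foot's end is 0.4 to 1 degree low, differently each time.
- knob_grip (a point): Middle of the black round fluted knob on the levelling foot's upright spindle, on its axis: 42 across, 30 high, from 108 to 138 above the counter. It stands 145 mm from the plate's centre along the stand's x, 25 mm beyond the plate's end, with room for fingers all round. It turns with the foot and keeps its height.
- knob (a joint): Angle of the levelling foot, growing clockwise seen from above. Clockwise raises the foot's end of the plate by 6 mm for each full turn, counter-clockwise lowers it; the plate pivots about the fixed legs, 250 mm from the spindle: 3.8 milliradian of slope per radian. The value at which the plate is level differs each time. The foot turns lightly (0.1 N m) and stays where it is left.
- colander: Teal plastic colander, 210 across, 85 high, a bystander. Origin under its centre.
- pot_lid: Stainless pot lid with a black knob, 176 across, 47 high, a bystander. Origin under its centre.
- jar: Clear glass jar with a steel twist lid, 90 across, 130 high, a bystander. Origin under its centre.
- paddle: Wooden rice paddle lying flat, 215 long (x) x 60 wide, 8 thick, a bystander. Origin under its neck, blade towards +x.
- mug: White mug, 76 across, 85 high, a bystander. Origin under its centre.
- sauce_bottle: Brown glass sauce bottle, 58 across, 190 high, a bystander. Origin under its centre.
- dip_bowl: Small ceramic dipping bowl, 100 across, 36 high, a bystander. Origin under its centre.

How it is judged:
By the outcome, as a careful person would: the job done as asked, in the order asked, and still so for the second after the job is handed in, while the arm keeps its last pose, push and grip.
It also fails if it takes over 64 s, if anything falls off the work surface, if the arm or the gripper's body presses on something with over 40 N, if the wrist force passes 120 N, or if a joint passes its speed limit or range.

### The arm

A 6-joint arm with a two-finger parallel gripper is mounted at the origin on the work surface. World frame = base frame: x ahead of the robot, y to its left, z up, the work surface at z = 0. Lengths are in m, angles in rad, forces in N, time in s.
With the tool pointing down it reaches from about 0.325 to 0.75 m from the base axis. Payload 7.6 kg.
Tool frame: the origin (TCP) lies midway between the tips of the shut fingers; the grasp point (between the pads) lies ctrl.grip_depth behind it (ctrl.grip_depth is the distance from the TCP to the grasp point, in m); z points along the fingers, y is the line along which they close (so a half turn about z gives the same grasp; the last joint's range is limited). The gripper opens to 85 mm and grips with 20 to 120 N. Pads are 22 mm wide; open, the fingers measure 114 mm over their backs; the gripper's body (76 mm by 85 mm) begins 54 mm behind the grasp point. The pads swing forward as they close: fully open they stand 13 mm farther back than shut.
Start: joints at [1.161, 0.052, 1.401, -0, 1.689, -0.07], TCP at [0.175, 0.495, 0.231] pointing down, gripper open.
Joint ranges: [-2.9, 2.9], [-0.91, 2.17], [0.12, 2.37], [-1.06, 4.2], [0.26, 2.73], [-2.93, 2.93]. Speed limits (rad/s): [2.57, 2.57, 3.01, 3.14, 3.14, 3.14].

### API

Orientations are given as a rotation vector (axis times angle).
In Python, from station import ctrl, kin, get_obs, eyes, sign_off gives the robot as it stands. Calls block until the motion is done:
- ctrl.move_ptp(position, orientation): joint-space move of the TCP to a pose.
- ctrl.move_linear(position, rot=None, feed=0.15, stop_force=None): straight line of the TCP; rot=None keeps the orientation; feed is the mean speed in m/s. With stop_force (N) it stops when the force on the tool has changed by that much, and returns True; else False.
- ctrl.set_joints(angles): joint-space move.
- ctrl.set_gripper(opening, force=None): opening from 0.0 (shut) to 1.0 (fully open); force is the grip in N (None keeps the last); returns when the fingers have stopped.
- ctrl.dwell(seconds).
- kin.inverse_kinematics(position, orientation): joint angles nearest the present ones, or None.
- get_obs(): the state.
- eyes.get_image(name): name is "scene" or "side" or "wrist"; returns a dict with "frame" (480x640x3 uint8, red, green, blue), "depth" (480x640 float32, m along the optical axis (not along the pixel's ray), 0 where there is no reading), "K" (3x3 intrinsics, pixels), "R" (3x3) and "t" (3): a world point X has camera coordinates R X + t. Camera axes: x right, y down, z forward; pixel columns grow to the right and rows downward; lengths in m; the calibration is good to about 2 mm. A picture is of the moment at which its call begins.
A pose or a line that the arm cannot do raises ctrl.IKError and nothing moves.
- sign_off(): hands the job in; it is judged then, once.
Trained networks look in a picture, given as the dict that the camera call returned (one of the last four; its "shot" number tells which), for a name from the list of things; names that differ only in an ending like _2 or _b are one class to them, and where a whole thing is asked for, a point or a joint stands for the part that bears it (a point fixed in the world has none). Each returns a list of dicts, best first, with "score" (0 to 1); they miss things now and then, are a little off and sometimes report something else, mostly with a low value. They report only what shows in the picture. A call takes as long as a camera call.
- eyes.outline_of(picture, target): "region" (480x640 bool, what is visible of it).
- eyes.pinpoint(picture, target): "centre" ([x, y, z] in m, in world coordinates, good to about 4 mm: a listed point, or the origin of a listed thing).
The state is a dict: "clock": time; "qpos": joint angles; "joint_velocities": joint speeds; "tau": joint torques, N m; "eef_pos": TCP position; "eef_rot": TCP orientation; "contact_force": force on the tool from outside, world axes, zero at the start; "moment": the same for the moment, N m; "width": opening from 0.0 (shut) to 1.0 (fully open); "grasp_force": force on a finger pad.
Only numpy, scipy, OpenCV 4.12 (cv2) and the standard library are available. Lean on these libraries where they do the work, as an engineer would, in place of code of your own. Each camera call takes 0.05 s, during which the arm holds its last target. There are 200 camera calls.

## Working session

There is one attempt and no reset: what is moved stays moved. The work goes in short steps, each a Python script; the robot and the scene stay as the last script left them, time stands still between calls to the robot, and variables do not carry over. Pictures are saved under pics/ and viewed, at most 10 in all, crops included, and the job is handed in when it is done.

```bash
ls; mkdir -p pics; cat > h.py <<'E'
import numpy as np, cv2
from station import ctrl, kin, get_obs, eyes, sign_off
from scipy.spatial.transform import Rotation as R
def save(p,n): cv2.imwrite('pics/'+n, cv2.cvtColor(p['frame'],cv2.COLOR_RGB2BGR))
def cloud(p):
    d=p['depth']; v,u=np.indices(d.shape); K=p['K']
    c=np.stack([(u-K[0,2])/K[0,0]*d,(v-K[1,2])/K[1,1]*d,d],-1)
    return (c-p['t'])@p['R']   # R^T (c-t)
def proj(p,X):
    c=p['R']@np.asarray(X)+p['t']; q=p['K']@c; return q[:2]/q[2]
def down(yaw): # tool z down, tool y axis at world angle yaw
    y=np.array([np.cos(yaw),np.sin(yaw),0]); z=np.array([0,0,-1.]); x=np.cross(y,z)
    return R.from_matrix(np.stack([x,y,z],1)).as_rotvec()
E
python3 - <<'E'
from h import *
np.set_printoptions(precision=4,suppress=True)
print(ctrl.grip_depth)
for n in ["scene","side"]:
    p=eyes.get_image(n); save(p,n+'0.png'); C=cloud(p)
    print(n,'cam at',-p['R'].T@p['t'])
    for t in ["level","shelf_top","knob_grip","colander","pot_lid","jar","paddle","mug","sauce_bottle","dip_bowl"]:
        for r in eyes.pinpoint(p,t)[:2]: print(t,np.round(r['score'],2),np.array(r['centre']))
    for t in ["level","knob"]:
        for r in eyes.outline_of(p,t)[:1]:
            m=r['region']&(p['depth']>0); X=C[m]
            print(t,'outline',r['score'],m.sum(),X.min(0),X.max(0))
            zt=np.percentile(X[:,2],97); T=X[X[:,2]>zt-.006]
            print('  top',zt,T.mean(0),cv2.minAreaRect(T[:,:2].astype(np.float32)))
print(get_obs())
E
```

```text
pics
station.py
0.0187
scene cam at [1.5331 0.7988 1.0488]
level 0.89 [ 0.473   0.2392 -0.0023]
shelf_top 0.73 [ 0.5581 -0.0557  0.0678]
knob_grip 0.64 [ 0.5336 -0.1968  0.1245]
colander 0.65 [ 0.7359  0.2137 -0.0008]
colander 0.31 [ 0.474   0.2363 -0.0034]
pot_lid 0.93 [ 0.795  -0.0275 -0.0011]
pot_lid 0.66 [0.2782 0.3456 0.0027]
jar 0.75 [ 0.7382 -0.2837 -0.0023]
paddle 0.92 [0.4227 0.4983 0.0003]
mug 0.72 [ 0.3416 -0.3919  0.0037]
sauce_bottle 0.84 [0.5993 0.4893 0.0011]
dip_bowl 0.93 [0.2771 0.3536 0.0042]
level outline 0.97 773 [ 0.3563  0.1978 -0.0056] [0.557  0.2752 0.0413]
  top 0.03741505750065167 [0.4803 0.2385 0.0345] ((0.47564440965652466, 0.23963163793087006), (0.029549280181527138, 0.1625933200120926), 71.49800872802734)
knob outline 0.7 237 [ 0.3693 -0.3536 -0.0057] [ 0.5526 -0.1655  0.1432]
  top 0.1398991455844935 [ 0.5318 -0.1894  0.1369] ((0.5291987061500549, -0.18993808329105377), (0.042475625872612, 0.03864271938800812), 40.40155029296875)
side cam at [ 0.4902 -1.1238  0.7913]
level 0.6 [0.4767 0.2349 0.0021]
shelf_top 0.57 [ 0.5633 -0.0508  0.0665]
knob_grip 0.9
[... 643 characters left out ...]
e 0.56 354 [ 0.5126 -0.2195  0.0152] [ 0.5519 -0.1549  0.1439]
  top 0.14095495786838896 [ 0.5312 -0.201   0.1386] ((0.5320733189582825, -0.1971067190170288), (0.03899602219462395, 0.036424022167921066), 70.19263458251953)
{'clock': 1.3, 'qpos': array([ 1.1607,  0.0522,  1.4007, -0.    ,  1.6886, -0.0703]), 'joint_velocities': array([ 0.0007, -0.0009, -0.0016,  0.0001, -0.0013,  0.0014]), 'tau': array([  0.0031, -38.1529, -36.031 ,   0.0001,   0.0001,   0.    ]), 'eef_pos': array([0.175 , 0.495 , 0.2313]), 'eef_rot': array([0.5312, 3.0963, 0.0001]), 'contact_force': array([-0.3487,  0.0676, -0.2734]), 'moment': array([0.0043, 0.0361, 0.0143]), 'grasp_force': 0.0, 'width': 0.9979423510273565}
```

View pics/scene0.png

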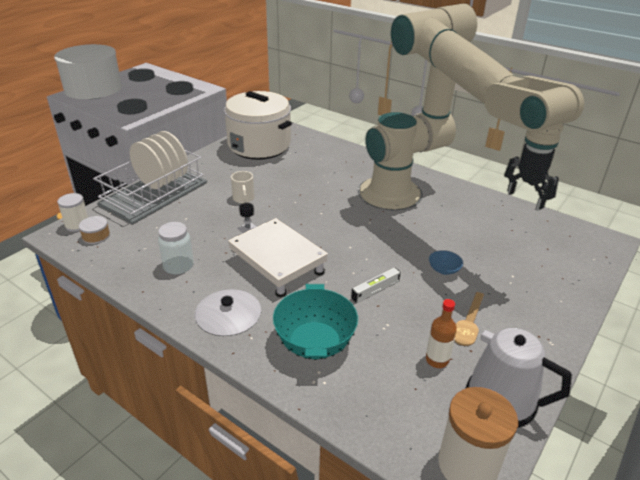

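View pics/side0.png

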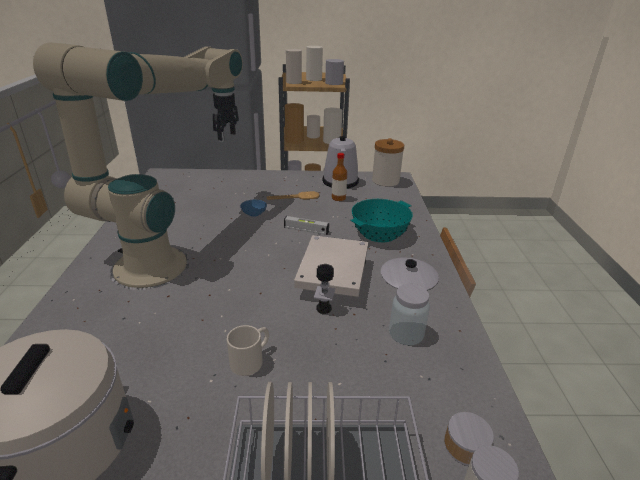

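The scene view shows the level at about (377,285), the stand at (278,252), the knob at (246,212) and the colander at (315,325). The side view agrees, with the level at (307,225) and the knob at (325,272). Next I check wrist angles, then look from above with the wrist camera.

```bash
python3 - <<'E'
from h import *
np.set_printoptions(precision=3,suppress=True)
for nm,pos,ys in [("level",[.476,.236,.15],[71.5,-108.5]),("stand",[.561,-.053,.15],[-12,168]),("knob",[.531,-.196,.15],range(-180,180,30))]:
    for y in ys:
        print(nm,y,kin.inverse_kinematics(np.array(pos),down(np.radians(y))))
ctrl.move_ptp(np.array([.476,.236,.26]),down(np.radians(71.5)))
p=eyes.get_image("wrist"); save(p,'w1.png'); C=cloud(p)
print(get_obs()['clock'], get_obs()['qpos'],-p['R'].T@p['t'])
for t in ["level","shelf_top"]:
    print(t,[(r['score'],r['centre']) for r in eyes.pinpoint(p,t)[:2]])
r=eyes.outline_of(p,"level")[0]; m=r['region']&(p['depth']>0); X=C[m]
zt=np.percentile(X[:,2],95); T=X[abs(X[:,2]-zt)<.006]
print(r['score'],m.sum(),zt,T.mean(0),cv2.minAreaRect(T[:,:2].astype(np.float32)))
E
```

```text
level 71.5 [ 0.391  0.11   1.503 -0.     1.529 -0.857]
level -108.5 [ 0.391  0.11   1.503 -0.     1.529  2.284]
stand -12 [-0.16   0.199  1.404 -0.     1.539  0.05 ]
stand 168 None
knob -180 [-0.419  0.206  1.396  0.     1.54   2.723]
knob -150 [-0.419  0.206  1.396  0.     1.54   2.199]
knob -120 [-0.419  0.206  1.396 -0.     1.54   1.676]
knob -90 [-0.419  0.206  1.396 -0.     1.54   1.152]
knob -60 [-0.419  0.206  1.396 -0.     1.54   0.628]
knob -30 [-0.419  0.206  1.396  0.     1.54   0.105]
knob 0 [-0.419  0.206  1.396 -0.     1.54  -0.419]
knob 30 [-0.419  0.206  1.396  0.     1.54  -0.942]
knob 60 [-0.419  0.206  1.396  0.     1.54  -1.466]
knob 90 [-0.419  0.206  1.396  0.     1.54  -1.99 ]
knob 120 [-0.419  0.206  1.396 -0.     1.54  -2.513]
knob 150 None
2.825 [ 0.393  0.065  1.331  0.     1.746 -0.857] [0.394 0.264 0.403]
level [(0.86, [0.4732, 0.2412, -0.0013])]
shelf_top [(0.68, [0.5578, -0.0538, 0.0699])]
0.76 4892 0.03774455871360694 [0.47  0.238 0.036] ((0.47506317496299744, 0.2362842559814453), (0.024050747975707054, 0.15991690754890442), 72.8585205078125)
```

```bash
python3 - <<'E'
from h import *
np.set_printoptions(precision=4,suppress=True)
ctrl.move_ptp(np.array([.545,-.07,.30]),down(np.radians(-12)))
p=eyes.get_image("wrist"); save(p,'w2.png'); C=cloud(p)
print(get_obs()['clock'])
for t in ["shelf_top","knob_grip"]:
    print(t,[(r['score'],r['centre']) for r in eyes.pinpoint(p,t)[:2]])
c=np.array([.56,-.054]); z=C[...,2]
m=(p['depth']>0)&(z>.058)&(z<.082)&(np.hypot(C[...,0]-c[0],C[...,1]-c[1])<.17)
m=cv2.morphologyEx(m.astype(np.uint8),cv2.MORPH_OPEN,np.ones((7,7)))>0
X=C[m]; print(m.sum(),X.mean(0),cv2.minAreaRect(X[:,:2].astype(np.float32)))
A=np.c_[X[:,:2],np.ones(len(X))]; print('plane',np.linalg.lstsq(A,X[:,2],rcond=None)[0])
k=(p['depth']>0)&(z>.125)&(z<.15)&(np.hypot(C[...,0]-.53,C[...,1]+.195)<.05)
Y=C[k]; print('knob',k.sum(),np.median(Y[:,2]),cv2.minEnclosingCircle(Y[:,:2].astype(np.float32)))
E
```

```text
4.225
shelf_top [(0.79, [0.5602, -0.0553, 0.0723])]
knob_grip [(0.82, [0.5301, -0.1968, 0.1225])]
54945 [ 0.5609 -0.0412  0.0694] ((0.5558305978775024, -0.06635643541812897), (0.2663986086845398, 0.18048745393753052), 78.13109588623047)
plane [0.0031 0.014  0.0682]
knob 2014 0.13815178542547724 ((0.5295971632003784, -0.1937170773744583), 0.022945839911699295)
```

View pics/w2.png

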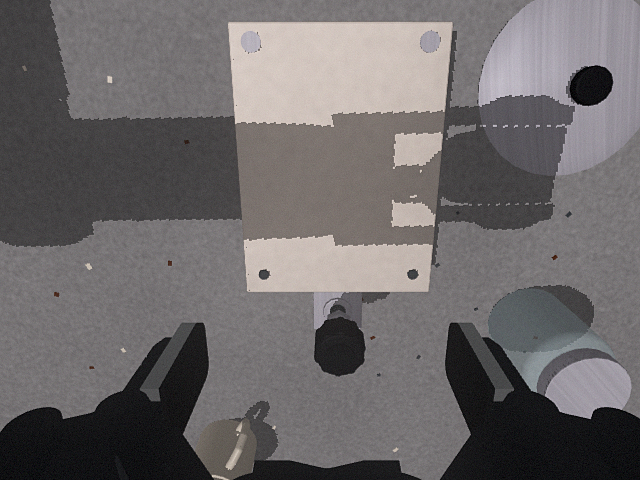

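View pics/w1.png

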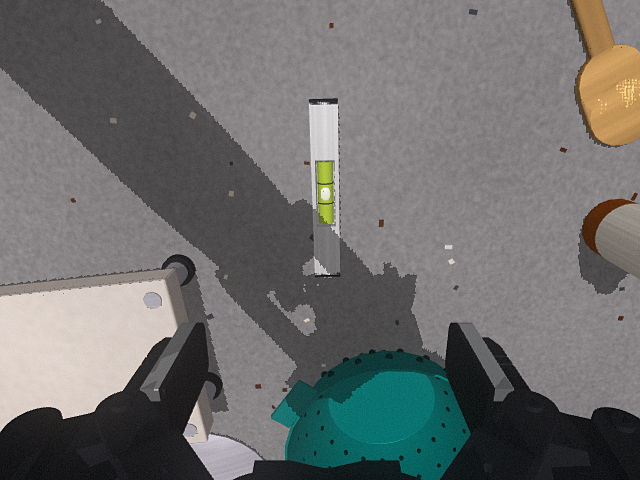

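The wrist pictures show the level's vial at (325,192), clear of obstacles. The plate spans (230..450, 22..290) with the knob at (339,345). Measured values:
- **Level:** 160×24 mm, top at 37 mm.
- **Plate:** about 69 mm high, 14 mrad low at the foot.
- **Knob:** 143 mm from the plate centre.

All agree with the text, so I grasp and place.

```bash
python3 - <<'E'
from h import *
np.set_printoptions(precision=4,suppress=True)
d=down(np.radians(72.86)); L=np.array([.4751,.2363,0]); S=np.array([.5585,-.0534,0]); ds=down(np.radians(-11.87))
z=lambda P,h: P+np.array([0,0,h])
ctrl.move_ptp(z(L,.12),d)
print(ctrl.move_linear(z(L,.009),feed=.12,stop_force=15))
ctrl.set_gripper(0.0,force=35); o=get_obs(); print(o['width'],o['grasp_force'],o['eef_pos'],o['clock'])
ctrl.move_linear(z(L,.16),feed=.2)
ctrl.move_ptp(z(S,.16),ds)
print(get_obs()['width'])
ctrl.move_linear(z(S,.095),feed=.12)
print(ctrl.move_linear(z(S,.07),feed=.03,stop_force=5)); o=get_obs(); print(o['eef_pos'],o['contact_force'],o['clock'])
ctrl.set_gripper(1.0)
ctrl.move_linear(z(S,.17),feed=.2)
E=np.array([.545,-.07,.30]); ctrl.move_ptp(E,ds); ctrl.dwell(.8)
p=eyes.get_image("wrist"); save(p,'w3.png'); C=cloud(p); print(get_obs()['clock'])
r=eyes.outline_of(p,"level")[0]; X=C[r['region']&(p['depth']>0)]; T=X[abs(X[:,2]-np.percentile(X[:,2],95))<.006]
print(np.percentile(T[:,2],50),cv2.minAreaRect(T[:,:2].astype(np.float32)))
u,v=proj(p,[*S[:2],.106]).astype(int); c=p['frame'][v-110:v+110,u-60:u+60]
cv2.imwrite('pics/w3c.png',cv2.resize(c[...,::-1],None,fx=2.7,fy=2.7,interpolation=cv2.INTER_CUBIC)); print(u,v)
E
```

```text
False
0.2727021398427561 35.8892297744751 [0.4753 0.2363 0.0093] 7.35
0.2719939188372178
True
[ 0.5585 -0.0536  0.0777] [ 1.5794 -0.418   6.427 ] 10.7083
13.3917
0.10495694570508854 ((0.5576710104942322, -0.05397597700357437), (0.15917901694774628, 0.024015696719288826), 78.08248138427734)
339 178
```

View pics/w3c.png

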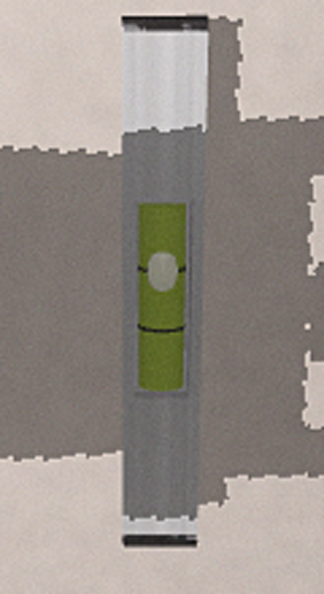

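The level lies centred, 78.1° along the stand. The lines are at rows 271 and 329, and the bubble is at row 271, so it is about 9 mm off towards the legs. That is roughly 12.7 mrad, so about 3.35 rad clockwise.

```bash
python3 - <<'E'
from h import *
np.set_printoptions(precision=4,suppress=True)
K=np.array([.5293,-.195,0]); z=lambda h: K+np.array([0,0,h])
ctrl.set_gripper(.72)
ctrl.move_ptp(z(.20),down(np.radians(80)))
print(ctrl.move_linear(z(.108),feed=.12,stop_force=10))
ctrl.set_gripper(0,force=30); o=get_obs(); print(o['width'],o['grasp_force'],o['qpos'],o['contact_force'],o['clock'])
q=o['qpos'].copy(); q[5]+=3.4
ctrl.set_joints(q); o=get_obs(); print(o['qpos'],o['contact_force'],o['moment'],o['clock'])
ctrl.set_gripper(.72); ctrl.move_linear(z(.20),feed=.2)
ctrl.move_ptp(np.array([.545,-.07,.30]),down(np.radians(-11.87))); ctrl.dwell(.5)
p=eyes.get_image("wrist"); save(p,'w4.png'); print(get_obs()['clock'])
u,v=339,178; c=p['frame'][v-110:v+110,u-60:u+60]
cv2.imwrite('pics/w4c.png',cv2.resize(c[...,::-1],None,fx=2.7,fy=2.7,interpolation=cv2.INTER_CUBIC))
E
```

```text
False
0.4791195420007406 30.672403872013092 [-0.4181  0.2326  1.4482  0.0008  1.4586 -1.8147] [1.3651 2.0526 5.6306] 16.625
[-0.4181  0.2326  1.4482  0.0008  1.4587  1.5849] [-1.4511  0.7321  2.0806] [0.285  0.1722 0.0968] 19.4833
22.3667
```

View pics/w4c.png

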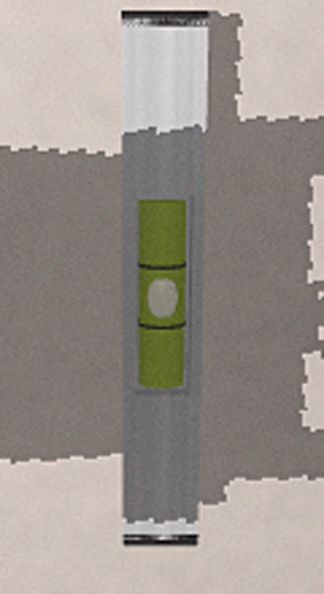

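The bubble at row 298 is midway between the lines at rows 267 and 326. Now I press with the fingers spread along the level, on both sides of the vial.

```bash
python3 - <<'E'
from h import *
np.set_printoptions(precision=4,suppress=True)
S=np.array([.5577,-.054,0]); z=lambda h: S+np.array([0,0,h])
ctrl.set_gripper(.85)
ctrl.move_ptp(z(.16),down(np.radians(78.08)))
ctrl.move_linear(z(.118),feed=.1); f0=get_obs()['contact_force']
print(ctrl.move_linear(z(.08),feed=.02,stop_force=20))
for i in range(8):
    ctrl.dwell(.3); o=get_obs(); f=o['contact_force'][2]-f0[2]; print(f,o['eef_pos'],o['width'])
    if 19<f<28: break
    P=o['eef_pos'].copy(); P[:2]=S[:2]
    if i==0: zc=P[2]
    zc-= .0004*np.sign(23-f); ctrl.move_linear(z(zc),feed=.01)
ctrl.dwell(2); o=get_obs(); print(o['contact_force'],f0,o['moment'],o['clock'])
p=eyes.get_image("wrist"); save(p,'w5.png'); s=eyes.get_image("scene")
u,v=proj(s,[*S[:2],.106]).astype(int); c=s['frame'][v-45:v+45,u-60:u+60]
cv2.imwrite('pics/s5c.png',cv2.resize(c[...,::-1],None,fx=6,fy=6,interpolation=cv2.INTER_CUBIC))
E
```

```text
True
5.986302583022948 [ 0.5582 -0.0541  0.0974] 0.8475719938436507
5.049345696442388 [ 0.558  -0.054   0.0974] 0.8538001213033201
7.081474265017407 [ 0.558  -0.0541  0.0973] 0.8480753519901157
8.442888465418042 [ 0.5581 -0.0541  0.0973] 0.8524866255973941
10.113636489237026 [ 0.5582 -0.0541  0.0972] 0.8480899414401626
12.348217681158957 [ 0.5583 -0.0541  0.0972] 0.8529603101256167
14.616465356013997 [ 0.5584 -0.0541  0.0972] 0.851738521149673
16.01429340951218 [ 0.5585 -0.0541  0.0972] 0.8524152988097355
[-7.5245  0.5141 17.1853] [0.5581 0.3028 0.2405] [0.1339 1.0187 0.2634] 32.1333
```

View pics/w5.png

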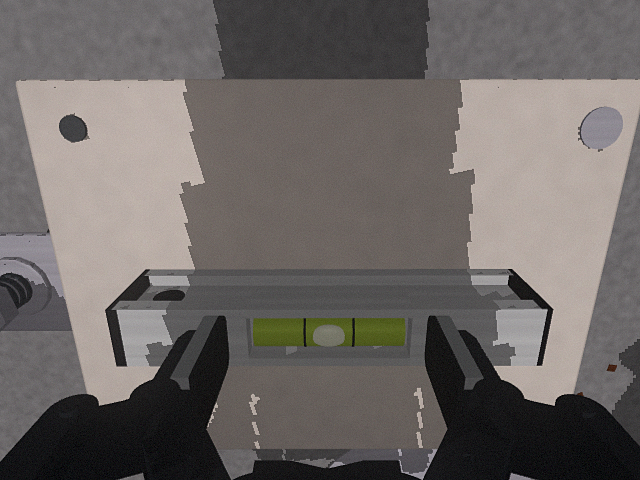

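View pics/s5c.png

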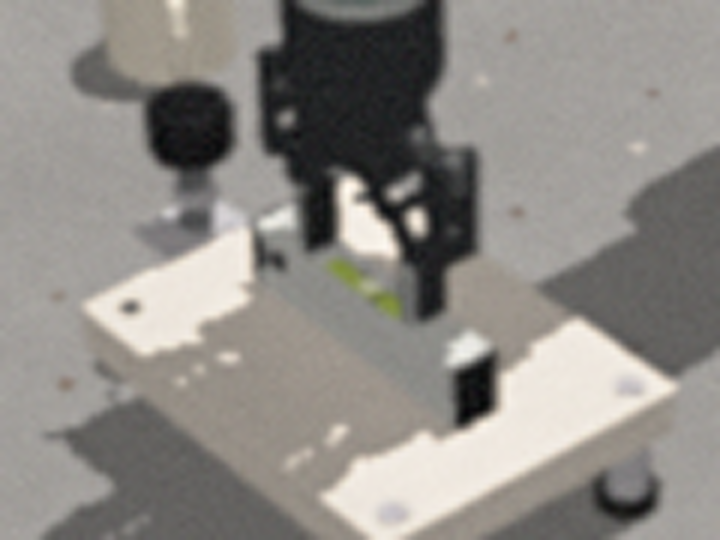

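The bubble (329,336) is still between the lines (304 and 353) while pressing at 17 N, but there is a sideways force of 7 N. I press a little more and relieve the sideways push.

```bash
python3 - <<'E'
from h import *
np.set_printoptions(precision=4,suppress=True)
x,y,zc=.5577,-.054,.0942
for i in range(10):
    f=get_obs()['contact_force']; print(f,get_obs()['eef_pos'])
    if f[2]>24 and abs(f[0])<3: break
    if f[2]<24.5: zc-=.0005
    if f[0]<-2: x-=.0005
    elif f[0]>2: x+=.0005
    ctrl.move_linear(np.array([x,y,zc]),feed=.01); ctrl.dwell(.25)
ctrl.dwell(1.5); o=get_obs(); print(o['contact_force'],o['moment'],o['clock'])
p=eyes.get_image("wrist"); c=p['frame'][220:420,80:580]
cv2.imwrite('pics/w6c.png',cv2.resize(c[...,::-1],None,fx=1.6,fy=1.6,interpolation=cv2.INTER_CUBIC))
E
```

```text
[-6.2244  0.8614 17.8849] [ 0.5586 -0.0542  0.0971]
[-5.4215  1.4137 18.4434] [ 0.5585 -0.0542  0.0971]
[-5.6     1.284  19.8684] [ 0.5584 -0.0542  0.0971]
[-3.8473  0.5701 22.3152] [ 0.5583 -0.0541  0.0971]
[-2.6863  1.8805 22.4092] [ 0.5583 -0.0541  0.0971]
[-2.6913  2.1853 24.2935] [ 0.5582 -0.0542  0.097 ]
[-2.7589  2.7724 24.0473] [0.1011 0.4163 0.1437] 36.2333
```

View pics/w6c.png

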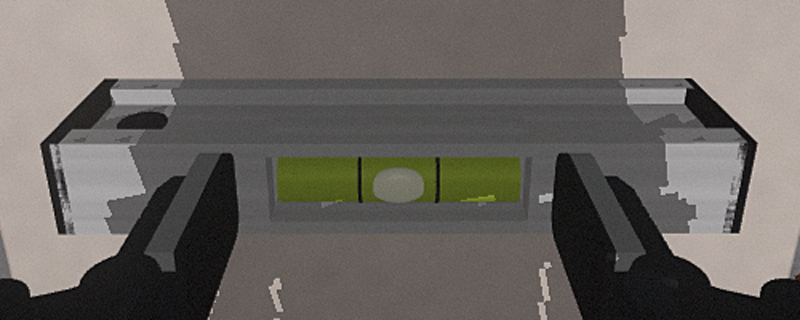

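The bubble (398,185) sits midway between the lines (360 and 437), with 24 N held. I hand it in.

```bash
python3 -c "
from station import sign_off
print(sign_off())"
```

```text
the job is handed in; nothing more can be done
None
```

The level lies lengthwise on the middle of the stand, the foot is turned about 3.4 rad clockwise so the bubble rests midway between the lines, and the fingertips are holding it down with about 24 N; I handed the job in at about 36 s and did not touch the other things.

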